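Clamp the empty dispenser bottle in the refill stand and lock the jaw

ROBOT

A 6-joint arm with a two-finger parallel gripper is mounted at the origin on the work surface. World frame = base frame: x ahead of the robot, y to its left, z up, the work surface at z = 0. Lengths are in m, angles in degrees, forces in N, time in s.
With the tool pointing down it reaches from about 0.35 to 0.875 m from the base axis. Payload 4.2 kg.
Tool frame: the origin (TCP) lies at the very end of the fingers, on their centre line; the grasp point (between the pads) lies 19 mm behind it; z points along the fingers, y is the line along which they close (so a half turn about z gives the same grasp; the last joint's range is limited). The gripper opens to 87 mm and grips with 3 to 60 N. Pads are 19 mm wide; open, the fingers measure 117 mm over their backs; the gripper's body (75 mm by 190 mm) begins 51 mm behind the grasp point.
Start: joints at [-60.928, 22.042, 0.453, 0, -68.411, -14.817], TCP at [0.154, -0.606, 0.223] pointing down, gripper open.
Joint ranges: [-179.83, 179.83], [-69.29, 118.12], [-61.27, 80.66], [-181.25, 117.63], [-171.15, -9.14], [-177.46, 177.46]. Speed limits (degrees/s): [159.86, 159.86, 180, 180, 180, 180].

INTERFACE

Orientations are given as a 3x3 rotation matrix whose columns are the frame's x, y, z axes.
In Python, from station import r gives the robot as it stands.
- The arm moves only by the tool jog_arm, never from a script. Its argument "plan" is text: rows parted by semicolons, each of 7 numbers parted by spaces: the shift along the tool's x, y, z normalised to -1 to 1, where 1 is 0.025 m, then the turn, a rotation vector about the tool's x, y, z normalised to -1 to 1, where 1 is 8 degrees, then the closure, from -1 (fully open) to 1 (shut). A call has exactly 10 rows; each row shifts and turns the commanded pose from where the row before left it, along the tool's axes as they then stand; what a row does not reach is not made up. A row lasts 1/10 s, in which the tool goes at most 50 mm and 8.59 degrees, less where a joint would pass 70% of its speed; a pose out of reach is approached as far as the arm can. A call with a number of a shift or a turn outside -1 to 1 is refused whole. A call with a gripper value outside its range is refused whole. The fingers move at their own pace and stop on an object; the grip force is fixed at half the most. Time passes only in rows, so rows that do not move let the fingers close, or fill a call up. It gives the time, the measured TCP pose, the force, the opening and the grip force at its end, in the units of the state.
- r.sense(): the state, without advancing time (a new reading comes with each control period).
- r.capture(name): name is "scene" or "top" or "wrist"; returns (picture, depth): 400x640x3 uint8, red, green, blue; 400x640 float32, m along the optical axis (not along the pixel's ray), 0 where there is no reading.
- r.get_calibration(name): a dict with "mtx" (3x3 intrinsics, pixels), "extrinsics" (4x4, takes a point from camera to world coordinates). Camera axes: x right, y up, looking along -z (the intrinsics and any distortion apply to the point x, -y, -z); pixel columns grow to the right and rows downward; lengths in m; the calibration is good to about 2 mm. The wrist camera is an equidistant fisheye: a pixel r from the principal point sees the ray r / f radians off the axis. A picture is of the moment at which its call begins: read the wrist's pose just before it. get_calibration takes no time and is no camera call; for the wrist camera it gives the pose at the moment of the call.
- r.finish_job(): hands the job in; it is judged then, once.
The state is a dict: "time_s": time; "joints": joint angles; "joint_velocities": joint speeds; "effort": joint torques, N m; "tcp_pos": TCP position; "ee_rot": TCP orientation; "wrist_force": force on the tool from outside, world axes, zero at the start; "moment": the same for the moment, N m; "gripper_width": opening from 0.0 (shut) to 1.0 (fully open); "gripper_force": force on a finger pad.
Only numpy, scipy, OpenCV 4.12 (cv2) and the standard library are available. Lean on these libraries where they do the work, as an engineer would, in place of code of your own. Each camera call takes 0.05 s, during which the arm holds its last target. There are 200 camera calls.

TASK

Get the empty orange dispenser bottle ready for refilling: gently slide the yellow jaw of the refill stand shut on it until the bottle presses the sprung pad back and the pad's black pointer stays in the green band, never letting it run into the red. Then swing the blue quarter-turn handle on the jaw from open fully to its closed stop, with the pointer still in the green. Keep the bottle standing on the stand and do not disturb the other things on the table.

Things in the scene. Friction and masses are not known exactly. Their poses are not given: they have to be found in the camera images.
- stand: Fixed grey bottle-refill stand, works like a large caliper. Flat bed 100 (x) x 460 (y) x 18 mm high; origin under its centre, x roughly away from the robot, y along the bed in the direction in which the jaw closes, z up. At the +y end is a fixed white block (y 165 to 220 mm, top 75 mm above the table) whose top carries the green and red bands. Everything below is given in this frame.
- jaw (a joint): Yellow jaw carriage sliding along the bed; value in m, 0 = fully open, grows to 0.150 as it slides to stand +y (shut). At 0 its flat black upright face (90 mm wide, 22 to 86 mm above the table) is at stand y = -50 mm, facing +y. Its deck is 90 mm wide, 100 mm long, top 40 mm above the table. It slides with a steady friction of about 9 N and stays where it is left.
- tab (a point): Centre of the outer (-y) face of the yellow push tab, an upright plate at the rear of the jaw carriage, 70 mm wide, 12 mm thick, standing from 37 to 92 mm above the table; this point is 65 mm above the table and 100 mm behind the jaw face. Push here towards stand +y to shut the jaw. Behind it the bed (18 mm high) is bare.
- pad (a joint): Sprung black pad facing the jaw, on the white block; value in m, 0 = at rest (its face at stand y = 125 mm, 90 mm wide, 22 to 86 mm above the table), grows as it is pressed back to +y, mechanical stop at 0.024. Spring 250 N/m (3 N at 0.012), no preload. The pointer is in the green from 0.008 to 0.016 (middle 0.012), in the red from 0.020.
- pointer (a point): Top of the black pointer bar (50 mm across, 2.5 mm thick) that moves with the pad over the top of the white block, 84 mm above the table. At rest at stand y = 175 mm; the green band is y 183 to 191 mm, the red y 195 to 215 mm.
- lock (a joint): Blue quarter-turn locking handle on the jaw carriage, turning about a vertical axis: 0 = open, pointing to stand -x (square to the bed, towards the robot); 1.571 = closed stop, pointing to stand -y (along the bed, away from the bottle). Counter-clockwise seen from above is closing. Light friction of about 0.07 N m; stays where it is left.
- lock_pivot (a point): Point on the handle's vertical axis at mid-height of the bar (58 mm above the table); 65 mm to stand -x of the bed's centre line and 50 mm behind the jaw face; moves with the jaw.
- lock_tip (a point): Free end of the blue handle, at mid-height of the bar. The bar is 12 mm wide, 20 mm high (48 to 68 mm above the table), 85 mm from the pivot to this end.
- bottle: Empty orange bottle with white push dispenser, round body 64 mm across, shoulder at 115 mm, 176 mm tall in all, 0.06 to 0.13 kg; origin at the centre of its underside, z up. Stands loose on the stand's bed between jaw and pad; the nozzle sticks out 40 mm along its x at 171 mm height.
- tray: Fixed white turntable tray, 280 mm across, 24 mm high; origin under its centre. To the left; not used.
- saucer: White saucer, 116 mm across, on the tray; leave alone. Origin at centre of underside.
- compact: Round steel compact mirror, 68 mm across, 12 mm thick, on the tray; leave alone. Origin at centre of underside.
- hairbrush: Wooden hairbrush, 195 mm long, 26 mm high, on the tray; leave alone. Origin under its middle, x along it towards the bristles.
- mug: Blue mug, 80 mm across, 90 mm high, standing on the table; leave alone. Origin at centre of underside.
- jar: Amber jar, 72 mm across, 100 mm high, standing on the table; leave alone. Origin at centre of underside.
- jug: White refill bottle with orange cap, 92 mm across, 180 mm high, standing on the table; leave alone. Origin at centre of underside.
Not all that is in view belongs to the job. What is meant by the bottle is not purple, and is the larger of those in its own colour.

How it is judged (in metres and radians):
On the way:
1. the jaw has been slid shut on the standing bottle, the pad's pointer rests in the green band, and the blue handle is still open (below 0.5 rad) (value of joint pad between 0.008 and 0.016 m and angle between bottle's own z axis and vertical below 0.1 rad and y of bottle in the frame of stand between 0.095 and 0.115 m and value of joint lock below 0.5 rad), for 0.3 s.
At the end, for the whole second after the job is handed in: The pad is pressed back 8 to 16 mm (pointer in the green) by the bottle clamped between jaw and pad (bottle axis 95 to 115 mm along the stand's y), the bottle upright within 0.1 rad and at rest, and the blue handle at its closed stop (above 1.47 of 1.571 rad) (value of joint pad between 0.008 and 0.016 m and angle between bottle's own z axis and vertical below 0.1 rad and y of bottle in the frame of stand between 0.095 and 0.115 m and value of joint lock above 1.47 rad and linear speed of bottle below 0.01 m/s); the robot touches nothing.
It fails at once if the pointer runs into the red (pad pressed back more than 20 mm) (value of joint pad above 0.02 m).
It fails at once if the bottle is knocked over or lifted (angle between bottle's own z axis and vertical above 0.4 rad or height (world z) of bottle above 0.045 m).
It fails at once if another thing on the table is disturbed by more than 30 mm (distance of any of saucer, compact, hairbrush, mug, jar, jug from where it was at the start of the episode above 0.03 m).
It also fails if it takes over 64 s, if anything falls off the work surface, if the arm or the gripper's body presses on something with over 40 N, if the wrist force passes 120 N, or if a joint passes its speed limit or range.

## Working session

There is one attempt and no reset: what is moved stays moved. The work goes in short steps, Python scripts to look and compute and a tool call to move; the robot and the scene stay as the last step left them, time stands still between calls to the robot, and variables do not carry over. Pictures are saved under pics/ and viewed, at most 10 in all, crops included, and the job is handed in when it is done.

Besides the shell and the picture viewer there is one more tool, called as name(argument=value, ...), one argument or row to a line, values as JSON. jog_arm: Moves the arm, as the interface text tells. Scaled input: -1 to 1 covers 0.025 m each way for a shift and 8 degrees each way for a turn. Its arguments: {"type":"object","properties":{"plan":{"type":"string"}},"required":["plan"]}

```bash
ls; mkdir -p pics; python3 - <<'E'
from station import r
import cv2,numpy as np
s=r.sense();print(s['time_s'],s['tcp_pos'],np.round(s['ee_rot'],3))
for n in ("scene","top"):
    p,d=r.capture(n);c=r.get_calibration(n)
    cv2.imwrite(f"pics/{n}0.png",p[:,:,::-1]);np.savez(f"{n}0.npz",p=p,d=d,K=c['mtx'],T=c['extrinsics'])
    print(n,c)
E
```

```text
pics
0.0 [ 0.15377959 -0.60514419  0.22145072] [[-0.969 -0.246 -0.001]
 [-0.246  0.969  0.002]
 [ 0.     0.002 -1.   ]]
scene {'mtx': array([[366.40808606,   0.        , 317.65096481],
       [  0.        , 366.40808606, 202.04600249],
       [  0.        ,   0.        ,   1.        ]]), 'extrinsics': array([[ 0.47535975, -0.67179782,  0.5680852 ,  1.39849318],
       [ 0.87965493,  0.3742999 , -0.29343959, -0.40652278],
       [-0.01550216,  0.63920832,  0.76887737,  1.19769841],
       [ 0.        ,  0.        ,  0.        ,  1.        ]])}
top {'mtx': array([[468.19593933,   0.        , 325.9153235 ],
       [  0.        , 468.19593933, 200.80891088],
       [  0.        ,   0.        ,   1.        ]]), 'extrinsics': array([[ 4.94024838e-03,  9.89897295e-01, -1.41700176e-01,
         3.09317482e-01],
       [-9.99987354e-01,  4.75698908e-03, -1.63200423e-03,
         1.14899248e-02],
       [-9.41450381e-04,  1.41706446e-01,  9.89908277e-01,
         1.76885599e+00],
       [ 0.00000000e+00,  0.00000000e+00,  0.00000000e+00,
         1.00000000e+00]])}
```

View pics/top0.png

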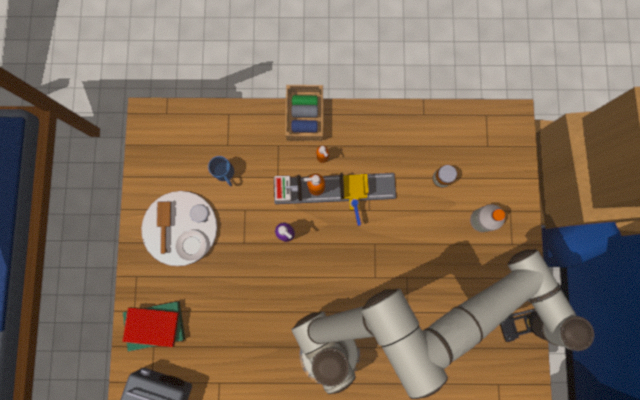

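View pics/scene0.png

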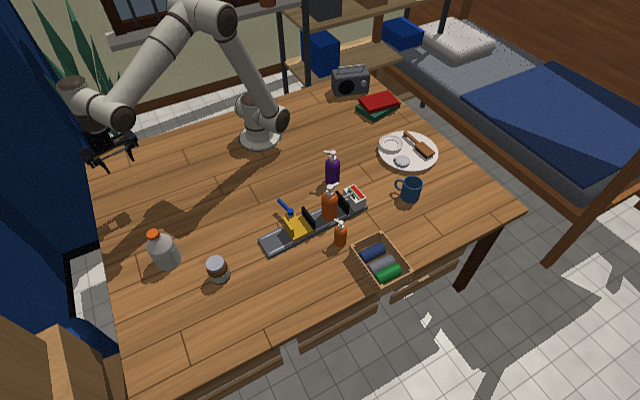

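```bash
cat > h.py <<'E'
import numpy as np,cv2
def cloud(p,d,K,T):
    v,u=np.mgrid[:d.shape[0],:d.shape[1]]
    P=np.stack([(u-K[0,2])/K[0,0]*d,-(v-K[1,2])/K[1,1]*d,-d],-1)
    return P@T[:3,:3].T+T[:3,3]
def at_z(u,v,z,K,T):
    w=T[:3,:3]@np.array([(u-K[0,2])/K[0,0],-(v-K[1,2])/K[1,1],-1.]);return T[:3,3]+w*(z-T[2,3])/w[2]
E
python3 - <<'E'
from h import *
for n,(a,b,c,e) in dict(top=(262,402,160,232),scene=(250,375,175,260)).items():
    f=np.load(n+'0.npz');p=f['p'];W=cloud(*[f[k] for k in'pdKT'])
    cv2.imwrite(f'pics/{n}c.png',cv2.resize(p[c:e,a:b,::-1],None,fx=5.5,fy=5.5,interpolation=cv2.INTER_CUBIC))
    h=cv2.cvtColor(p,cv2.COLOR_RGB2HSV).astype(int)
    m0=np.zeros(p.shape[:2],bool);m0[c:e,a:b]=1
    for nm,lo,hi in(('yellow',20,32),('blue',105,122),('orange',5,13)):
        m=m0&(h[...,0]>=lo)&(h[...,0]<=hi)&(h[...,1]>170)&(h[...,2]>60)&(f['d']>0)
        Q=W[m];Q=Q[Q[:,2]>.03]
        print(n,nm,len(Q),np.round(np.percentile(Q,[2,50,98],axis=0),3).tolist() if len(Q) else '')
    m=m0&(W[...,2]>.01)&(W[...,2]<.03)
    Q=W[m][:,:2].astype(np.float32)
    print('bed',cv2.minAreaRect(Q),len(Q))
E
```

```text
top yellow 600 [[0.538, -0.134, 0.033], [0.61, -0.092, 0.041], [0.656, -0.05, 0.096]]
top blue 36 [[0.472, -0.104, 0.062], [0.528, -0.096, 0.069], [0.552, -0.085, 0.075]]
top orange 100 [[0.581, 0.021, 0.033], [0.597, 0.045, 0.111], [0.712, 0.081, 0.152]]
bed ((0.5839167833328247, -0.0046797990798950195), (0.2699165642261505, 0.5255195498466492), 0.9126489162445068) 1748
scene yellow 507 [[0.556, -0.14, 0.033], [0.622, -0.097, 0.04], [0.66, -0.051, 0.093]]
scene blue 58 [[0.474, -0.11, 0.061], [0.524, -0.099, 0.068], [0.56, -0.083, 0.073]]
scene orange 545 [[0.6, 0.004, 0.035], [0.64, 0.03, 0.092], [0.759, 0.073, 0.15]]
bed ((0.5887634754180908, 0.0067372918128967285), (0.45274418592453003, 0.402627557516098), 58.34518814086914) 1407
```

View pics/topc.png

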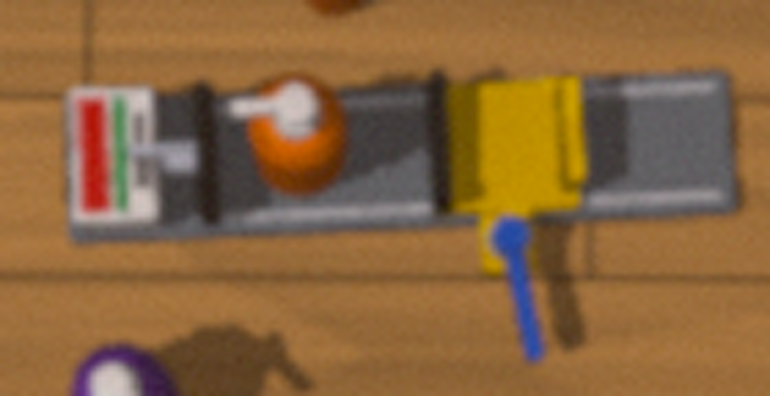

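```bash
python3 - <<'E'
from h import *
f=np.load('top0.npz');K,T=f['K'],f['T']
g=lambda u,v,z:at_z(262+(u+.5)/5.5-.5,160+(v+.5)/5.5-.5,z,K,T)
for n,u,v,z in [('BRfar',732,72,.018),('BRnear',738,209,.018),('BLnear',72,241,.018),('blockFL',66,88,.075),('blockNL',72,224,.075),('faceFar',442,74,.086),('faceNear',442,212,.086),('padF',206,85,.086),('padN',210,222,.086),('tabtopF',580,76,.092),('tabtopN',585,187,.092),('pivot',510,236,.07),('tip',536,358,.068),('ptr1',140,112,.084),('ptr2',144,214,.084),('bottle',299,108,.17)]:
    print(n,np.round(g(u,v,z),4))
W=cloud(*[f[k] for k in'pdKT'])
for nm,z0,z1,x0,x1,y0,y1 in [('jug',.05,.3,.45,.6,-.45,-.28),('jar',.05,.2,.55,.75,-.35,-.2),('purple',.05,.3,.4,.55,.05,.2)]:
    Q=W[(W[...,2]>z0)&(W[...,2]<z1)&(W[...,0]>x0)&(W[...,0]<x1)&(W[...,1]>y0)&(W[...,1]<y1)]
    print(nm,len(Q),np.round([Q.min(0),Q.max(0)],3).tolist() if len(Q) else '')
E
```

```text
BRfar [ 0.6695 -0.2471  0.018 ]
BRnear [ 0.5735 -0.2497  0.018 ]
BLnear [0.5491 0.2077 0.018 ]
blockFL [0.6447 0.2075 0.075 ]
blockNL [0.5527 0.2016 0.075 ]
faceFar [ 0.6532 -0.044   0.086 ]
faceNear [ 0.5603 -0.044   0.086 ]
padF [0.645  0.1131 0.086 ]
padN [0.5529 0.1092 0.086 ]
tabtopF [ 0.6511 -0.1353  0.092 ]
tabtopN [ 0.5765 -0.138   0.092 ]
pivot [ 0.5467 -0.0898  0.07  ]
tip [ 0.4655 -0.1068  0.068 ]
ptr1 [0.6269 0.1569 0.084 ]
ptr2 [0.5583 0.1531 0.084 ]
bottle [0.6137 0.0491 0.17  ]
jug 0 
jar 0 
purple 277 [[0.407, 0.134, 0.054], [0.47, 0.194, 0.185]]
```

jog_arm(
  plan="-1 0.5 -0.2 0 0 0 1;-1 0.5 -0.2 0 0 0 1;-1 0.5 -0.2 0 0 0 1;-1 0.5 -0.2 0 0 0 1;-1 0.5 -0.2 0 0 0 1;-1 0.5 0 0 0 0 1;-1 0.5 0 0 0 0 1;-1 0.5 0 0 0 0 1;-1 0.5 0 0 0 0 1;-1 0.5 0 0 0 0 1",
)

```text
time_s: 1.1
tcp_pos: [0.366, -0.4219, 0.2471]
ee_rot: [[-0.969, -0.246, -0.001], [-0.246, 0.969, 0.001], [0.0, 0.001, -1.0]]
wrist_force: [0.4, 0.5, 0.4]
gripper_width: 0.17
gripper_force: 0.0
```

jog_arm(
  plan="-1 0.6 0 0 0 0 1;-1 0.6 0 0 0 0 1;-1 0.6 0 0 0 0 1;-1 0.6 0 0 0 0 1;-1 0.6 0 0 0 0 1;-1 0.6 0 0 0 0 1;-1 0.6 0 0 0 0 1;-1 0.6 0 0 0 0 1;-1 0.6 0 0 0 0 1;-1 0.6 0 0 0 0 1",
)

```text
time_s: 2.1
tcp_pos: [0.5712, -0.215, 0.247]
ee_rot: [[-0.969, -0.246, -0.001], [-0.246, 0.969, 0.0], [0.001, 0.001, -1.0]]
wrist_force: [-0.1, -0.9, 0.4]
gripper_width: 0.009
gripper_force: 0.0
```

jog_arm(
  plan="0 0 0 0 0 -1 1;0 0 0 0 0 -1 1;0 0 0 0 0 -1 1;0 0 0 0 0 -1 1;0 0 0 0 0 -1 1;0 0 0 0 0 -1 1;0 0 0 0 0 -1 1;0 0 0 0 0 -1 1;0 0 0 0 0 -1 1;0 0 0 0 0 -0.8 1",
)

```text
time_s: 3.1
tcp_pos: [0.5705, -0.216, 0.2469]
ee_rot: [[0.051, -0.999, -0.001], [-0.999, -0.051, 0.0], [-0.0, 0.001, -1.0]]
wrist_force: [-0.2, 0.4, 0.4]
gripper_width: 0.006
gripper_force: 0.0
```

jog_arm(
  plan="-0.5 -1 0 0 0 0 1;-0.5 -1 0 0 0 0 1;0 0 1 0 0 0 1;0 0 1 0 0 0 1;0 0 1 0 0 0 1;0 0 1 0 0 0 1;0 0 1 0 0 0 1;0 0 1 0 0 0 1;0 0 1 0 0 0 1;0 0 0.6 0 0 0 1",
)

```text
time_s: 4.1
tcp_pos: [0.6179, -0.1885, 0.0546]
ee_rot: [[0.046, -0.999, -0.004], [-0.999, -0.046, 0.001], [-0.001, 0.004, -1.0]]
wrist_force: [0.4, -0.1, -0.0]
gripper_width: 0.003
gripper_force: 0.0
```

```bash
python3 - <<'E'
from h import *
from station import r
s=r.sense();print(s['tcp_pos'],s['wrist_force'])
ims=[]
for n in("wrist","top"):
    p,d=r.capture(n);ims.append(p)
a=cv2.resize(ims[0],(640,400));b=cv2.resize(ims[1][160:232,262:402],(640,330))[:200+130]
cv2.imwrite('pics/w1.png',cv2.resize(np.vstack([a,b]),None,fx=.8,fy=.8)[:,:,::-1])
E
```

```text
[ 0.61791838 -0.18851122  0.05463823] [ 0.36847054 -0.09785153 -0.02671746]
```

View pics/w1.png

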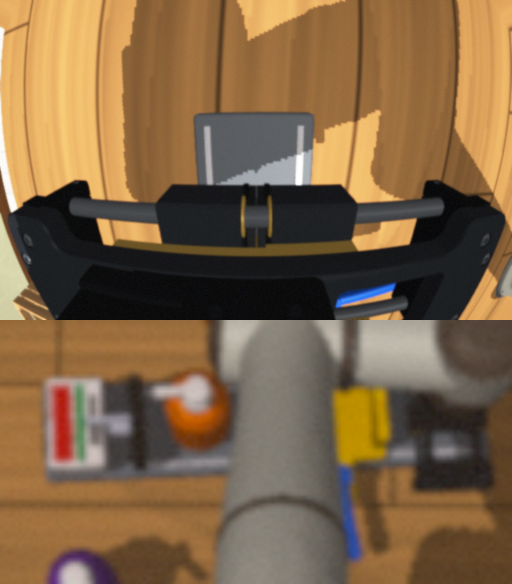

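jog_arm(
  plan="-0.4 0 0 0 0 0 1;-0.4 0 0 0 0 0 1;-0.4 0 0 0 0 0 1;-0.2 0 0 0 0 0 1;-0.2 0 0 0 0 0 1;-0.2 0 0 0 0 0 1;-0.2 0 0 0 0 0 1;-0.2 0 0 0 0 0 1;-0.2 0 0 0 0 0 1;-0.2 0 0 0 0 0 1",
)

```text
time_s: 5.2
tcp_pos: [0.6169, -0.1262, 0.0583]
ee_rot: [[0.046, -0.999, 0.001], [-0.999, -0.046, -0.003], [0.003, -0.001, -1.0]]
wrist_force: [0.8, -8.8, -0.2]
gripper_width: 0.006
gripper_force: 4.7
```

jog_arm(
  plan="-0.1 0 0 0 0 0 1;-0.1 0 0 0 0 0 1;-0.1 0 0 0 0 0 1;-0.1 0 0 0 0 0 1;-0.1 0 0 0 0 0 1;-0.1 0 0 0 0 0 1;-0.1 0 0 0 0 0 1;-0.1 0 0 0 0 0 1;-0.1 0 0 0 0 0 1;-0.1 0 0 0 0 0 1",
)

```text
time_s: 6.2
tcp_pos: [0.6156, -0.1013, 0.0582]
ee_rot: [[0.046, -0.999, 0.0], [-0.999, -0.046, -0.003], [0.003, -0.0, -1.0]]
wrist_force: [0.9, -8.8, 0.9]
gripper_width: 0.004
gripper_force: 4.6
```

```bash
python3 - <<'E'
from h import *
from station import r
s=r.sense();print(s['tcp_pos'],s['wrist_force'])
q,_=r.capture("scene");p,d=r.capture("top")
b=cv2.resize(p[165:225,262:402],(770,330),interpolation=cv2.INTER_CUBIC);a=cv2.resize(q[170:265,250:380],(345,252),interpolation=cv2.INTER_CUBIC)
o=np.zeros((590,770,3),np.uint8);o[:330]=b;o[334:586,:345]=a
cv2.imwrite('pics/p2.png',o[:,:,::-1])
E
```

```text
[ 0.61559517 -0.10131085  0.0582249 ] [ 0.9252683  -8.82952476  0.94358051]
```

View pics/p2.png

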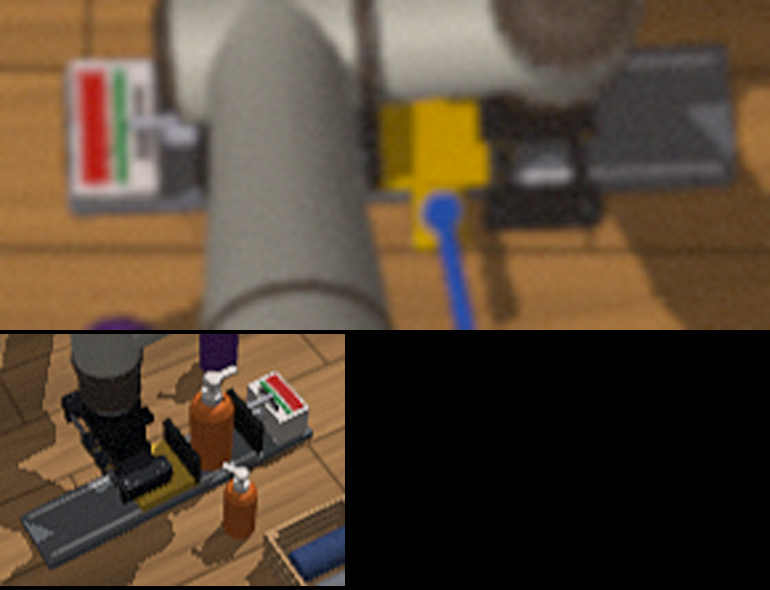

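jog_arm(
  plan="-0.1 0 0 0 0 0 1;-0.1 0 0 0 0 0 1;-0.1 0 0 0 0 0 1;-0.1 0 0 0 0 0 1;-0.1 0 0 0 0 0 1;-0.1 0 0 0 0 0 1;-0.1 0 0 0 0 0 1;-0.1 0 0 0 0 0 1;-0.1 0 0 0 0 0 1;-0.1 0 0 0 0 0 1",
)

```text
time_s: 7.3
tcp_pos: [0.6144, -0.0765, 0.0583]
ee_rot: [[0.046, -0.999, 0.0], [-0.999, -0.046, -0.003], [0.003, 0.0, -1.0]]
wrist_force: [0.6, -10.3, -0.8]
gripper_width: 0.009
gripper_force: 4.9
```

jog_arm(
  plan="-0.05 0 0 0 0 0 1;-0.05 0 0 0 0 0 1;-0.05 0 0 0 0 0 1;-0.05 0 0 0 0 0 1;-0.05 0 0 0 0 0 1;-0.05 0 0 0 0 0 1;0 0 0 0 0 0 1;0 0 0 0 0 0 1;0 0 0 0 0 0 1;0 0 0 0 0 0 1",
)

```text
time_s: 8.3
tcp_pos: [0.614, -0.0689, 0.0583]
ee_rot: [[0.046, -0.999, 0.0], [-0.999, -0.046, -0.003], [0.003, 0.0, -1.0]]
wrist_force: [0.6, -9.2, 0.5]
gripper_width: 0.006
gripper_force: 4.4
```

jog_arm(
  plan="-0.04 0 0 0 0 0 1;-0.04 0 0 0 0 0 1;-0.04 0 0 0 0 0 1;-0.04 0 0 0 0 0 1;0 0 0 0 0 0 1;0 0 0 0 0 0 1;0 0 0 0 0 0 1;0 0 0 0 0 0 1;0 0 0 0 0 0 1;0 0 0 0 0 0 1",
)

```text
time_s: 9.3
tcp_pos: [0.6138, -0.0649, 0.0582]
ee_rot: [[0.046, -0.999, -0.0], [-0.999, -0.046, -0.003], [0.003, 0.0, -1.0]]
wrist_force: [0.3, -9.0, 1.1]
gripper_width: 0.005
gripper_force: 4.6
```

```bash
cat > look.py <<'E'
from h import *
from station import r
import sys
s=r.sense();print(s['time_s'],s['tcp_pos'],s['wrist_force'])
q,_=r.capture("scene");p,d=r.capture("top")
b=cv2.resize(p[170:220,264:344],(480,300),interpolation=cv2.INTER_CUBIC);a=cv2.resize(q[175:225,315:375],(360,300),interpolation=cv2.INTER_CUBIC)
c=cv2.resize(q[170:265,250:380],(390,285),interpolation=cv2.INTER_CUBIC)
o=np.zeros((590,780,3),np.uint8);o[:300,:480]=b;o[302:587,:390]=c;o[290:,400:400+360]=a
cv2.imwrite(f'pics/{sys.argv[1]}.png',o[:,:,::-1])
E
python3 look.py p3
```

```text
9.3 [ 0.61375555 -0.06494598  0.05823239] [ 0.2973404  -9.0190307   1.05808948]
```

View pics/p3.png

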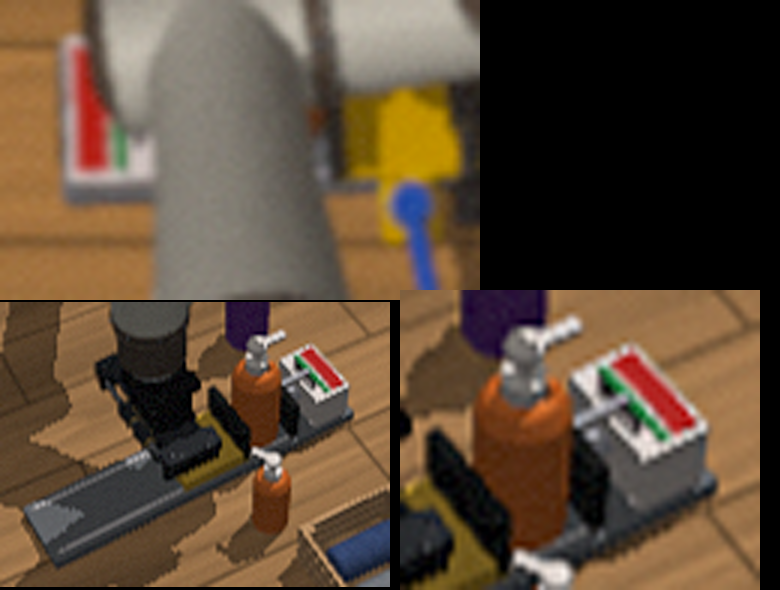

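```bash
cat > prof.py <<'E'
from h import *
from station import r
import sys
O=np.array([.6112,-.0183,0]);X=np.array([.9986,.0533,0]);Y=np.array([-.0533,.9986,0])
def prof(img,K,T,xs):
    ys=np.arange(.165,.206,.001);acc=[]
    for x in xs:
        P=O+X*x+Y*ys[:,None]+[0,0,.080]
        C=(P-T[:3,3])@T[:3,:3];u=K[0,2]-K[0,0]*C[:,0]/C[:,2];v=K[1,2]+K[1,1]*C[:,1]/C[:,2]
        acc.append(cv2.remap(img.astype(np.float32),u.astype(np.float32)[:,None],v.astype(np.float32)[:,None],cv2.INTER_LINEAR)[:,0])
    return ys,np.mean(acc,0)
def show(tag,n,img,K,T,xs=(-.022,-.018,-.014,.014,.018,.022)):
    ys,a=prof(img,K,T,xs);m=a.max(1);print(tag,n,'max rgb:',m.astype(int).tolist())
    # dark-bar minimum by parabola
    i=int(np.argmin(m));w=np.clip(m[max(0,i-6):i+7].max()-m,0,None)[max(0,i-4):i+5];print('  bar at',round(float((ys[max(0,i-4):i+5]*w).sum()/w.sum()),4))
    g=a[:,1]-a[:,0];k=np.clip(g,0,None);print('  green at',round(float((ys*k).sum()/k.sum()),4))
if __name__=='__main__':
    for n in("scene","top"):
        f=np.load(n+'0.npz');show('init',n,f['p'],f['K'],f['T'])
        p,_=r.capture(n);c=r.get_calibration(n);show('now',n,p,c['mtx'],c['extrinsics'])
E
python3 prof.py
```

```text
init scene max rgb: [167, 176, 172, 161, 147, 131, 114, 97, 81, 66, 55, 55, 60, 68, 85, 103, 112, 118, 120, 122, 124, 129, 138, 147, 154, 160, 159, 163, 173, 179, 181, 181, 179, 178, 177, 177, 177, 177, 177, 177, 177]
  bar at 0.1759
  green at 0.1856
now scene max rgb: [175, 188, 187, 181, 171, 158, 145, 131, 117, 99, 83, 72, 62, 54, 57, 66, 74, 87, 97, 107, 116, 127, 138, 149, 157, 163, 161, 166, 175, 180, 182, 182, 181, 180, 179, 179, 179, 179, 179, 179, 179]
  bar at 0.1782
  green at 0.1855
init top max rgb: [111, 121, 131, 138, 142, 143, 143, 139, 134, 130, 127, 129, 135, 142, 149, 154, 155, 159, 159, 156, 151, 146, 142, 139, 137, 136, 136, 135, 134, 145, 155, 163, 171, 175, 177, 178, 180, 180, 180, 180, 180]
  bar at 0.1659
  green at 0.1879
now top max rgb: [135, 136, 138, 140, 144, 146, 148, 150, 151, 151, 151, 149, 149, 150, 151, 151, 152, 152, 152, 149, 147, 145, 142, 142, 142, 140, 137, 132, 131, 131, 129, 127, 125, 127, 127, 127, 129, 135, 139, 144, 150]
  bar at 0.1972
  green at 0.1887
```

jog_arm(
  plan="-0.05 0 0 0 0 0 1;-0.05 0 0 0 0 0 1;-0.05 0 0 0 0 0 1;-0.05 0 0 0 0 0 1;-0.05 0 0 0 0 0 1;-0.04 0 0 0 0 0 1;0 0 0 0 0 0 1;0 0 0 0 0 0 1;0 0 0 0 0 0 1;0 0 0 0 0 0 1",
)

```text
time_s: 10.5
tcp_pos: [0.6134, -0.0582, 0.0583]
ee_rot: [[0.046, -0.999, -0.0], [-0.999, -0.046, -0.003], [0.003, 0.0, -1.0]]
wrist_force: [1.5, -9.6, -0.5]
gripper_width: 0.008
gripper_force: 5.4
```

```bash
python3 prof.py | sed -n 4,6p; python3 look.py p4
```

```text
now scene max rgb: [176, 196, 208, 218, 223, 224, 223, 216, 208, 199, 189, 175, 161, 145, 128, 111, 95, 77, 60, 48, 43, 52, 76, 102, 127, 148, 155, 165, 175, 180, 182, 182, 181, 180, 180, 180, 179, 179, 179, 179, 179]
  bar at 0.1847
  green at 0.1878
10.6 [ 0.61342415 -0.05815533  0.05824395] [  0.83817525 -10.97889968   0.8198512 ]prof.py:16: RuntimeWarning: invalid value encountered in scalar divide
  g=a[:,1]-a[:,0];k=np.clip(g,0,None);print('  green at',round(float((ys*k).sum()/k.sum()),4))
```

View pics/p4.png

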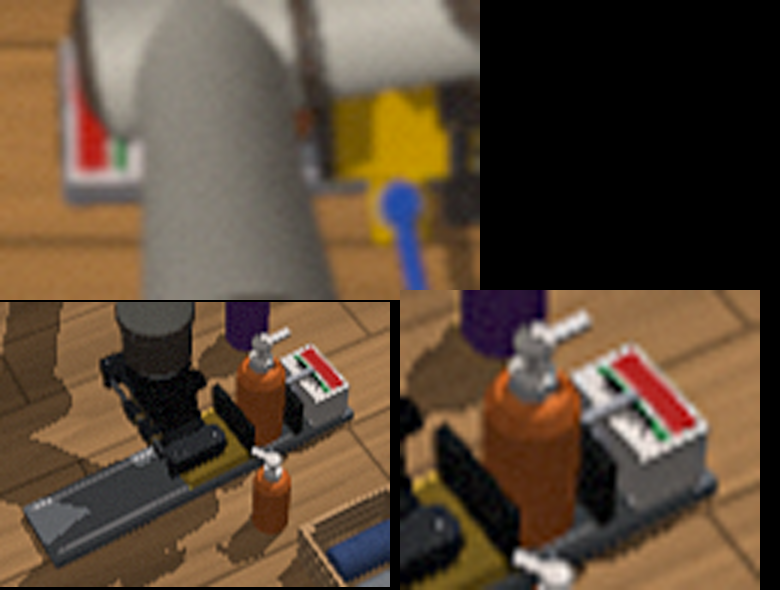

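jog_arm(
  plan="-0.05 0 0 0 0 0 1;-0.05 0 0 0 0 0 1;0 0 0 0 0 0 1;0 0 0 0 0 0 1;0 0 0 0 0 0 1;0 0 0 0 0 0 1;0 0 0 0 0 0 1;0 0 0 0 0 0 1;0 0 0 0 0 0 1;0 0 0 0 0 0 1",
)

```text
time_s: 11.7
tcp_pos: [0.6133, -0.0558, 0.0582]
ee_rot: [[0.046, -0.999, -0.0], [-0.999, -0.046, -0.004], [0.004, 0.0, -1.0]]
wrist_force: [0.9, -10.5, 1.0]
gripper_width: 0.005
gripper_force: 5.7
```

```bash
python3 prof.py 2>&1| sed -n 4,5p
```

```text
bar at 0.1759
  green at 0.1856
```

jog_arm(
  plan="0.3 0 0 0 0 0 1;0.8 0 0 0 0 0 1;0.6 0 0 0 0 0 1;0 0 -1 0 0 0 1;0 0 -1 0 0 0 1;0 0 -1 0 0 0 1;0 0 -1 0 0 0 1;0 0 -1 0 0 0 1;0 0 -1 0 0 0 1;0 0 -1 0 0 0 1",
)

```text
time_s: 12.8
tcp_pos: [0.6151, -0.0952, 0.2336]
ee_rot: [[0.046, -0.999, 0.0], [-0.999, -0.046, 0.0], [-0.0, -0.0, -1.0]]
wrist_force: [-0.3, 0.2, 0.8]
gripper_width: 0.003
gripper_force: 0.0
```

jog_arm(
  plan="0 1 0 0 0 0 1;0 1 0 0 0 0 1;0 1 0 0 0 0 1;0 1 0 0 0 0 1;0 1 0 0 0 0 1;0 1 0 0 0 1 1;0 0 0 0 0 1 1;0 0 0 0 0 1 1;0 0 0 0 0 0 1;0 0 0 0 0 0 1",
)

```text
time_s: 13.8
tcp_pos: [0.4654, -0.1021, 0.2326]
ee_rot: [[-0.361, -0.932, 0.0], [-0.932, 0.361, 0.0], [-0.0, -0.0, -1.0]]
wrist_force: [0.1, -0.2, 0.3]
gripper_width: 0.007
gripper_force: 0.0
```

```bash
python3 prof.py 2>&1| grep -A2 now; python3 look.py p5
```

```text
now scene max rgb: [175, 194, 205, 214, 219, 221, 222, 223, 223, 222, 219, 211, 196, 177, 154, 127, 105, 83, 61, 45, 33, 33, 49, 69, 91, 116, 138, 156, 169, 176, 180, 180, 179, 179, 179, 178, 178, 178, 177, 177, 177]
  bar at 0.1852
  green at 0.1851
--
now top max rgb: [117, 131, 146, 160, 172, 182, 192, 198, 201, 203, 204, 202, 197, 192, 184, 174, 160, 147, 131, 115, 105, 97, 95, 100, 105, 112, 119, 124, 134, 146, 157, 165, 173, 176, 177, 178, 179, 180, 180, 180, 180]
  bar at 0.1871
  green at 0.1887
13.9 [ 0.46548967 -0.10210045  0.23247231] [0.6459782  0.1586395  0.57463662]
```

View pics/p5.png

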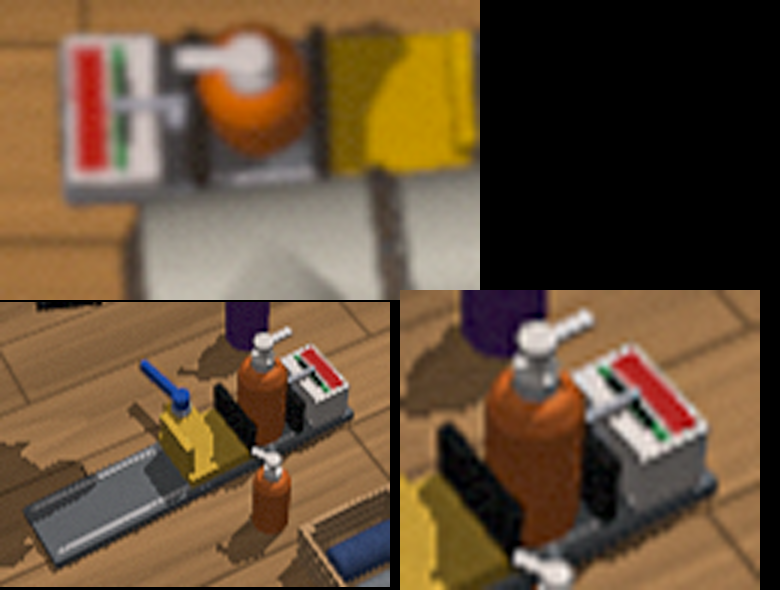

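jog_arm(
  plan="-0.93 0.29 0 0 0 0 1;-0.93 0.29 0 0 0 0 1;-0.93 0.29 0 0 0 0 1;-0.93 0.29 0 0 0 0 1;-0.93 0.29 0 0 0 0 1;0 0 1 0 0 0 1;0 0 1 0 0 0 1;0 0 1 0 0 0 1;0 0 0.8 0 0 0 1;0 0 0 0 0 0 1",
)

```text
time_s: 15.0
tcp_pos: [0.472, 0.0188, 0.1349]
ee_rot: [[-0.364, -0.931, -0.006], [-0.931, 0.364, -0.002], [0.004, 0.005, -1.0]]
wrist_force: [0.1, 0.1, 0.4]
gripper_width: 0.007
gripper_force: 0.0
```

```bash
python3 - <<'E'
from h import *
from station import r
from prof import O,X,Y
s=r.sense();t=np.array(s['tcp_pos'])-O;print(s['time_s'],s['tcp_pos'],'stand',t@X,t@Y,s['wrist_force'])
q,_=r.capture("scene");w,_=r.capture("wrist")
o=np.vstack([cv2.resize(q[140:265,230:390],(480,375)),cv2.resize(w,(480,220))[:215]])
cv2.imwrite('pics/p6.png',o[:,:,::-1])
E
```

```text
15.0 [0.47199651 0.01884166 0.13494473] stand -0.13702895472948842 0.04450920493766986 [0.08588715 0.07071276 0.35211412]
```

View pics/p6.png

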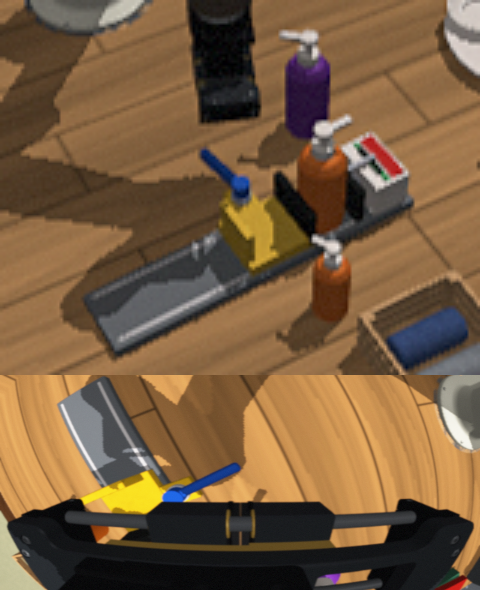

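jog_arm(
  plan="0 0 0.83 0 0 0 1;0 0 0.83 0 0 0 1;0 0 0.83 0 0 0 1;0 0 0.83 0 0 0 1;0.26 -0.09 0 0 0 0 1;0.26 -0.09 0 0 0 0 1;0.26 -0.09 0 0 0 0 1;0.25 -0.15 0 0 0 0 1;0.25 -0.15 0 0 0 0 1;0.25 -0.15 0 0 0 0 1",
)

```text
time_s: 16.1
tcp_pos: [0.4773, -0.0234, 0.0552]
ee_rot: [[-0.364, -0.931, 0.001], [-0.931, 0.364, 0.0], [-0.001, -0.001, -1.0]]
wrist_force: [0.2, 1.4, 0.7]
gripper_width: 0.005
gripper_force: 0.6
```

jog_arm(
  plan="0.2 -0.23 0 0 0 0 1;0.2 -0.23 0 0 0 0 1;0.2 -0.23 0 0 0 0 1;0.12 -0.29 0 0 0 0 1;0.12 -0.29 0 0 0 0 1;0.12 -0.29 0 0 0 0 1;0 0 0 0 0 0 1;0 0 0 0 0 0 1;0 0 0 0 0 0 1;0 0 0 0 0 0 1",
)

```text
time_s: 17.1
tcp_pos: [0.5043, -0.0592, 0.0546]
ee_rot: [[-0.364, -0.932, 0.0], [-0.932, 0.364, -0.0], [-0.0, -0.0, -1.0]]
wrist_force: [-0.1, -0.4, 0.6]
gripper_width: 0.008
gripper_force: 0.0
```

```bash
python3 prof.py 2>&1| grep -A2 now;  python3 - <<'E'
from h import *
from station import r
from prof import O,X,Y
s=r.sense();t=np.array(s['tcp_pos'])-O;print(s['time_s'],'stand',t@X,t@Y,s['wrist_force'])
q,_=r.capture("scene");p,_=r.capture("top");w,_=r.capture("wrist")
o=np.zeros((590,800,3),np.uint8);o[:300,:400]=cv2.resize(q[165:265,250:383],(400,300));o[:300,400:]=cv2.resize(p[165:240,290:390],(400,300));o[300:580,:448]=cv2.resize(w,(448,280))
cv2.imwrite('pics/p7.png',o[:,:,::-1])
E
```

```text
now scene max rgb: [175, 194, 206, 215, 219, 222, 223, 224, 225, 224, 220, 212, 197, 177, 154, 127, 105, 83, 61, 45, 33, 33, 49, 69, 91, 116, 138, 156, 169, 177, 181, 181, 180, 179, 179, 179, 178, 178, 178, 178, 178]
  bar at 0.1852
  green at 0.1852
--
now top max rgb: [116, 131, 145, 159, 171, 181, 191, 197, 200, 201, 202, 200, 196, 191, 183, 173, 159, 145, 129, 114, 104, 97, 95, 99, 104, 110, 118, 123, 134, 145, 155, 164, 171, 175, 177, 179, 180, 180, 180, 179, 179]
  bar at 0.1871
  green at 0.1886
17.2 stand -0.10887983041342804 -0.03514954439653052 [-0.20680818 -0.72925489  0.52426414]
```

View pics/p7.png

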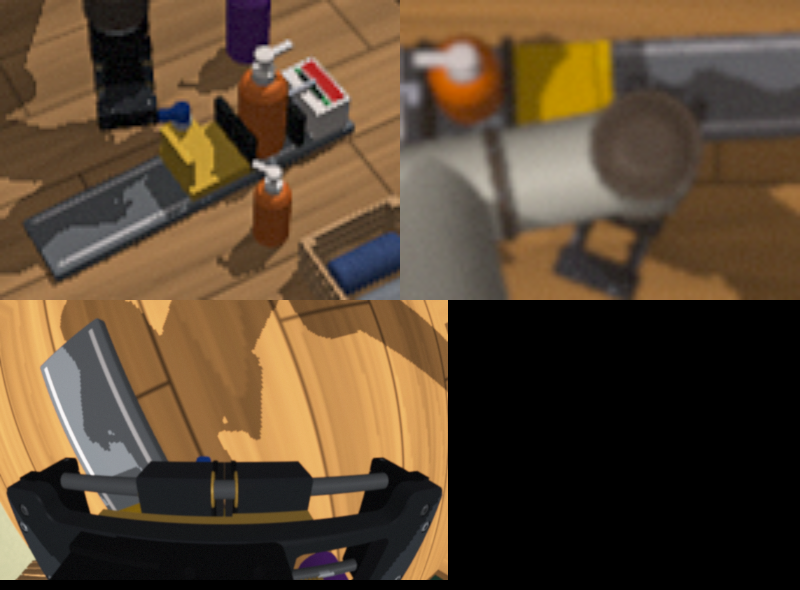

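jog_arm(
  plan="0.04 -0.33 0 0 0 0 1;0.04 -0.33 0 0 0 0 1;0.04 -0.33 0 0 0 0 1;-0.03 -0.06 0 0 0 0 1;-0.03 -0.06 0 0 0 0 1;0 0 0 0 0 0 1;0 0 0 0 0 0 1;0 0 0 0 0 0 1;0 0 0 0 0 0 1;0 0 0 0 0 0 1",
)

```text
time_s: 18.35
tcp_pos: [0.5298, -0.0707, 0.0547]
ee_rot: [[-0.364, -0.931, 0.0], [-0.931, 0.364, 0.0], [-0.0, -0.0, -1.0]]
wrist_force: [-0.8, -0.1, -0.1]
gripper_width: 0.006
gripper_force: 0.2
```

```bash
cat > hb.py <<'E'
from h import *
from station import r
from prof import O,X,Y
s=r.sense();t=np.array(s['tcp_pos'])-O;print(s['time_s'],'stand',t@X,t@Y,s['wrist_force'])
for n in("scene","top"):
    q,d=r.capture(n);c=r.get_calibration(n);W=cloud(q,d,c['mtx'],c['extrinsics'])
    h=cv2.cvtColor(q,cv2.COLOR_RGB2HSV).astype(int);S=(W-O)@np.stack([X,Y,[0,0,1]],1)
    m=(h[...,0]>=105)&(h[...,0]<=122)&(h[...,1]>150)&(W[...,2]>.045)&(W[...,2]<.09)&(S[...,0]>-.18)&(S[...,0]<-.03)&(abs(S[...,1])<.11)
    Q=S[m];print(n,len(Q))
    if len(Q)>3:
        v=cv2.fitLine(Q[:,:2].astype(np.float32),cv2.DIST_HUBER,0,.01,.01).ravel();print(' line',v,'range',Q.min(0),Q.max(0))
E
python3 hb.py
```

```text
18.35 stand -0.08411892244396597 -0.047997415067836106 [-0.8389069  -0.14928346 -0.09388634]
scene 49
 line [ 0.10990991  0.99394155 -0.06169388  0.01030299] range [-0.07487259 -0.01338611  0.05444719] [-0.03174992  0.06863825  0.08625265]
top 0
```

jog_arm(
  plan="-0.03 -0.06 0 0 0 0 1;-0.03 -0.06 0 0 0 0 1;-0.03 -0.06 0 0 0 0 1;0 0 0 0 0 0 1;0 0 0 0 0 0 1;0 0 0 0 0 0 1;0 0 0 0 0 0 1;0 0 0 0 0 0 1;0 0 0 0 0 0 1;0 0 0 0 0 0 1",
)

```text
time_s: 19.45
tcp_pos: [0.5309, -0.0709, 0.0541]
ee_rot: [[-0.365, -0.931, -0.008], [-0.931, 0.365, -0.001], [0.004, 0.007, -1.0]]
wrist_force: [-8.2, 0.4, 5.1]
gripper_width: 0.006
gripper_force: 4.1
```

jog_arm(
  plan="0.1 0.2 0 0 0 0 1;0.4 0.9 0 0 0 0 1;0.4 0.9 0 0 0 0 1;0 0 -1 0 0 0 1;0 0 -1 0 0 0 1;0 0 -1 0 0 0 1;0 0 -1 0 0 0 1;0.4 0.9 0 0 0 0 1;0.4 0.9 0 0 0 0 1;0.4 0.9 0 0 0 0 1",
)

```text
time_s: 20.45
tcp_pos: [0.4065, -0.0763, 0.155]
ee_rot: [[-0.364, -0.931, 0.003], [-0.931, 0.364, 0.001], [-0.002, -0.003, -1.0]]
wrist_force: [-1.1, -0.5, 0.1]
gripper_width: 0.003
gripper_force: 0.0
```

```bash
python3 hb.py; python3 prof.py 2>&1| grep -A2 now
```

```text
20.45 stand -0.2074777627186764 -0.047029867658880835 [-1.05781523 -0.48276548  0.13964057]
scene 89
 line [ 0.00241704  0.9999971  -0.06238173 -0.00825289] range [-0.07707737 -0.06282986  0.04759726] [-0.03347628  0.0606304   0.07980502]
top 67
 line [ 0.03597313 -0.99935275 -0.06679209 -0.00343776] range [-0.07774642 -0.0596688   0.05964317] [-0.06107359  0.0288058   0.07900149]
now scene max rgb: [175, 194, 205, 214, 218, 221, 222, 223, 223, 222, 219, 211, 196, 177, 154, 127, 104, 82, 61, 44, 33, 33, 49, 69, 92, 116, 138, 156, 169, 176, 180, 181, 180, 179, 179, 179, 178, 178, 178, 178, 178]
  bar at 0.1852
  green at 0.1853
--
now top max rgb: [117, 132, 147, 160, 172, 183, 193, 199, 202, 203, 204, 202, 197, 192, 185, 174, 161, 147, 131, 115, 105, 97, 95, 100, 105, 112, 120, 125, 135, 147, 156, 164, 171, 175, 177, 179, 180, 181, 181, 181, 181]
  bar at 0.1871
  green at 0.1887
```

Handle lies along the bed at its stop, the pointer is unchanged in the green, and the arm is clear.

```bash
python3 -c "
from station import r
print(r.finish_job())"
```

```text
the job is handed in; nothing more can be done
None
```

The job is handed in, though no pass/fail verdict came back: the jaw is shut on the upright bottle with the pointer in the green (about 11 mm), the blue handle is at its closed stop, and the arm is clear of everything, at about 20.5 s of the 64 s allowed.

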